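# Fit the divider strip into a meal carrier tote

## Task

Take the toothed divider strip out of its parking stand and lower it into the slotted white rail in the blue carrier tote, upright, with every tooth in its own slot and the strip fully home on the rail. The rail may stand a little to either side of the middle, so feel for the slots gently and never force the teeth down. Then slide the red latch all the way over the strip's end ear, let go, and leave the meal tray, jar and label roll alone.

Things in the scene. Friction and masses are not known exactly. Their poses are not given: they have to be found in the camera images.
- divider: Loose cream divider strip, 0.15-0.31 kg, same either way round. Origin: middle of the plate's lower edge; y along it, z up. Plate 6 thick (x), 190 long, z 0 to 55. Five square-ended teeth below at y -80, -40, 0, 40, 80: 10 wide (y), 6 thick, down to z -14. An ear at each end, out to y 120, z 3 to 13. Starts upright in the stand.
- divider_grip (a point): Centre of the black handle on the strip, 60 above the strip's origin. Handle 14 thick (x), 70 long (y), 40 high: grip it here across x. Axes as the strip's.
- stand: Fixed dark steel parking stand, base 60 (x) by 190 (y), 8 thick; open-ended groove along y, 8 wide, between two 10 thick walls up to z 30; groove floor z 8. Origin: centre of the underside. The teeth stand on the groove floor: lift the strip straight up by 25 or more to clear it.
- tote: Fixed blue open-topped carrier tote, 250 (x) by 350 (y) by 50 high, walls and floor 5 thick. Origin: centre of the underside, z up, y along the rail. A meal tray lies in its +x half. A grey latch track, up to z 41, fills x -65 to 30, y 132 to 166. Strip and tote (rail and latch included) must never press on one another with more than 35 N.
- rail_nominal (a point): Point fixed in the tote, at its middle, at the height of the rail's top (tote z 27). White rail 220 long along the tote's y, 26 wide, at x = 0, but its middle slot stands anywhere from y -9 to +9 of this point: not measured, to be found by feel. It rides on rubber pads that give about 6 N per mm, at most 4 down, then it is hard. Axes as the tote's.
- rail_floor (a point): Point on the tote's floor (tote z 5) under point rail_nominal. The rail's five slots, pitch 40 along y, are each 12.5 long (y), 10 wide (x), 18 deep. Teeth resting on the rail between slots: strip origin 14 above rail_nominal. Fully home: the strip's lower edge lies on the rail, origin level with rail_nominal.
- latch (a joint): Travel in m of the red latch along the tote's +x: 0 open, 0.036 closed (end stop), where its 18 wide tongue (tote y 104 to 160, underside tote z 43.5) lies over the middle of the strip's ear. Starts at 0 to 0.008, stays where left, takes about 2 N. An unseated strip's ear blocks it.
- latch_knob (a point): Top centre of the red knob on the latch: knob 14 (x) by 20 (y), its top at tote z 78.5, free for about 30 downwards. At tote y 149; tote x = latch travel minus 36 mm. Axes as the tote's.
- meal: Sealed pale meal tray, 90 by 200 by 39, loose in the tote's +x half. Origin: centre of the underside. Leave alone.
- sauce_jar: Jar, diameter 60, 85 high, loose on the table. Origin: centre of the underside. Leave alone.
- label_roll: Paper roll lying on its end, diameter 80, 40 high. Origin: centre of the underside. Leave alone.
Not all that is in view belongs to the job. There is more than one size of the divider; the one meant has the size given above.

How it is judged:
By the outcome, as a careful person would: the job done as asked, in the order asked, and still so for the second after the job is handed in, with the robot touching nothing.
It also fails if it takes over 58 s, if anything falls off the work surface, if the arm or the gripper's body presses on something with over 40 N, if the wrist force passes 120 N, or if a joint passes its speed limit or range.

## Robot

A 7-joint arm with a two-finger parallel gripper is mounted at the origin on the work surface. World frame = base frame: x ahead of the robot, y to its left, z up, the work surface at z = 0. Lengths are in m, angles in rad, forces in N, time in s.
With the tool pointing down it reaches from about 0.425 to 0.875 m from the base axis. Payload 4.7 kg.
Tool frame: the origin (TCP) lies on the centre line of the jaws, within the pads' length; the fingertips stand 8 mm ahead of it and the grasp point (between the pads) lies 11 mm behind it; z points along the fingers, y is the direction in which the jaws open and shut (so a half turn about z gives the same grasp; the last joint's range is limited). The gripper opens to 87 mm and grips with 3 to 60 N. Pads are 19 mm wide; open, the fingers measure 117 mm over their backs; the gripper's body (75 mm by 190 mm) begins 51 mm behind the grasp point.
Start: joints at [-1.287, 0.321, -0.07, 1.45, 0.023, 1.371, -0.057], TCP at [0.173, 0.626, 0.231] pointing down, gripper open.
Joint ranges: [-2.86, 2.86], [-0.3, 2.09], [-1.38, 1.24], [0.06, 2.45], [-1.56, 4.7], [0.09, 2.05], [-2.69, 2.69]. Speed limits (rad/s): [2.57, 2.57, 3.14, 3.14, 3.14, 3.14, 3.14].

## Interface

Orientations are given as a rotation vector (axis times angle).
In Python, from bench import ctrl, cams, workorder gives the robot as it stands. The module is installed in compiled form; this text tells all that it offers.
- The arm moves only by the tool carry_out, never from a script. Its argument "rows" is a list of rows, each an object with "offset": the shift along the tool's x, y, z in m, a list of three; "rot": the turn, a rotation vector about the tool's x, y, z in degrees, a list of three; "gripper": the opening, from 0 (shut) to 1 (fully open). In form: [{"offset": [dx, dy, dz], "rot": [rx, ry, rz], "gripper": gripper}, ...]. A call has 1 to 10 rows; each row shifts and turns the commanded pose from where the row before left it, along the tool's axes as they then stand; what a row does not reach is not made up. A row lasts 1/8 s, in which the tool goes at most 62.5 mm and 10.7 degrees, less where a joint would pass 70% of its speed; a pose out of reach is approached as far as the arm can. A call is refused whole if a number of a shift passes 0.0625 or a number of a turn 10.7, either way. A call with a gripper value outside its range is refused whole. The fingers move at their own pace and stop on an object; "grip_force" is the grip in N (left out, the last holds). Time passes only in rows, so rows that do not move let the fingers close. It gives the time, the measured TCP pose, the force and the opening at its end, in the units of the state.
- ctrl.get_state(): the state, without advancing time (a new reading comes with each control period).
- cams.get_image(name): name is "scene" or "top"; returns a dict with "img" (480x640x3 uint8, red, green, blue), "vfov" (degrees; the focal length in pixels is half the picture's height over the tangent of half this angle, whatever the lens; pixels are square), "cx", "cy" (the principal point, pixels), "k1" (the pictures are not rectified: a ray, as slopes to the right and down, at radius r is drawn at 1 + k1 r^2 times it, then the intrinsics apply), "R" (3x3) and "t" (3): a world point X has camera coordinates R X + t. Camera axes: x right, y down, z forward; pixel columns grow to the right and rows downward; lengths in m; the calibration is good to about 2 mm. A picture is of the moment at which its call begins. There is no depth.
- workorder.close_job(): hands the job in, once; it reports no verdict.
The state is a dict: "time": time; "joint_positions": joint angles; "qd": joint speeds; "joint_torque": joint torques, N m; "position": TCP position; "tool_rot": TCP orientation; "ft_force": force on the tool from outside, world axes, zero at the start; "torque": the same for the moment, N m; "grip_width": opening from 0.0 (shut) to 1.0 (fully open).
Only numpy, scipy, OpenCV 4.12 (cv2) and the standard library are available. Lean on these libraries where they do the work, as an engineer would, in place of code of your own. Each camera call takes 0.05 s, during which the arm holds its last target.

## Working session

There is one attempt and no reset: what is moved stays moved. The work goes in short steps, Python scripts to look and compute and a tool call to move; the robot and the scene stay as the last step left them, time stands still between calls to the robot, and variables do not carry over. Pictures are saved under pics/ and viewed, and the job is handed in when it is done.

Besides the shell and the picture viewer there is one more tool, called after "Request:" as name([rows], argument=value, ...), one row to a line, values as JSON. carry_out: Moves the arm, as the interface text tells. Its arguments: {"type":"object","properties":{"rows":{"type":"array"},"grip_force":{"type":"number"}},"required":["rows"]}

```bash
mkdir -p pics; cat > h.py <<'E'
import numpy as np, cv2
from bench import ctrl, cams, workorder
def save(n,f):
    d=cams.get_image(n); cv2.imwrite(f,cv2.cvtColor(d["img"],cv2.COLOR_RGB2BGR)); return d
E
python3 - <<'E'
from h import *
np.set_printoptions(precision=4,suppress=True)
for n in("scene","top"):
    d=save(n,f"pics/{n}0.png"); print(n,d["vfov"],d["cx"],d["cy"],d["k1"],d["R"],d["t"], -np.array(d["R"]).T@d["t"])
print(ctrl.get_state())
E
```

```text
scene 49.35208068969675 320.0159307785473 241.70203312541963 -0.10328361599614073 [[-0.1894  0.9817 -0.0182]
 [ 0.5817  0.0973 -0.8075]
 [-0.791  -0.1635 -0.5895]] [ 0.0996 -0.2195  1.6403] [1.444  0.1918 0.7916]
top 48.48609457023485 307.3005927031843 235.8818495934092 -0.07646191974638528 [[-0.012  -0.9997 -0.0234]
 [-0.9986  0.0132 -0.051 ]
 [ 0.0513  0.0228 -0.9984]] [0.0196 0.5035 1.2786] [ 0.4374 -0.0162  1.3028]
{'time': 0.1, 'joint_positions': array([-1.2869,  0.3218, -0.0701,  1.4515,  0.0226,  1.3708, -0.0569]), 'qd': array([ 0.002 ,  0.    ,  0.0012, -0.0031,  0.0003,  0.    ,  0.0013]), 'joint_torque': array([ -0.0004, -49.257 ,  -0.4059, -31.3399,  -0.0642,   0.0395,
         0.0001]), 'position': array([0.1732, 0.626 , 0.2296]), 'tool_rot': array([-0.4224, -3.1129,  0.0027]), 'ft_force': array([-0.3775, -0.4803,  0.4922]), 'torque': array([ 0.0431, -0.0306,  0.0156]), 'grip_width': 0.9986543816536821}
```

View pics/scene0.png

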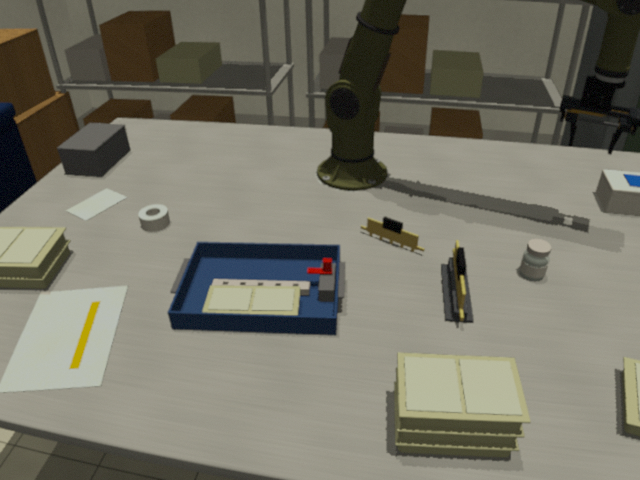

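View pics/top0.png

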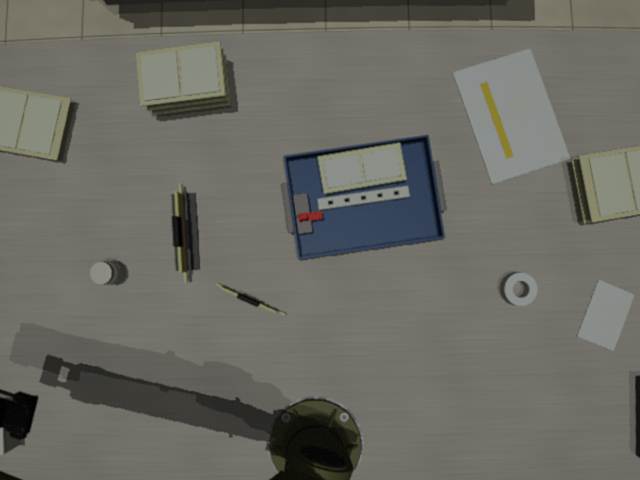

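Scene overview: the stand with the divider is at about (180,232) in the top view. A smaller loose divider, which I take to be the decoy, is at (250,298). The tote is around (365,197), with the red latch at (310,216). I'll zoom in to measure.

```bash
cat >> h.py <<'E'
def K(d):
    f=240/np.tan(np.radians(d["vfov"])/2); return np.array([[f,0,d["cx"]],[0,f,d["cy"]],[0,0,1]]),np.array([d["k1"],0,0,0.])
def pix(d,P):
    k,D=K(d); return cv2.projectPoints(np.array(P,float).reshape(-1,3),cv2.Rodrigues(np.array(d["R"]))[0],np.array(d["t"],float),k,D)[0].reshape(-1,2)
def onz(d,uv,z):
    k,D=K(d); u=cv2.undistortPoints(np.array(uv,float).reshape(-1,1,2),k,D).reshape(-1,2)
    R=np.array(d["R"]);c=-R.T@d["t"]; r=np.c_[u,np.ones(len(u))]@R
    return c+r*((np.broadcast_to(z,len(u))-c[2])/r[:,2])[:,None]
def crop(d,f,x0,y0,w,h,s,pts=None):
    im=cv2.cvtColor(d["img"],cv2.COLOR_RGB2BGR)[y0:y0+h,x0:x0+w]
    im=cv2.resize(im,None,fx=s,fy=s,interpolation=cv2.INTER_CUBIC)
    im=cv2.convertScaleAbs(im,alpha=1.5)
    if pts is not None:
        for p in pts: cv2.circle(im,tuple(int(v) for v in ((p-[x0,y0]+.5)*s)),2,(0,255,0),-1)
    cv2.imwrite(f,im)
E
python3 - <<'E'
from h import *
d=cams.get_image("top")
crop(d,"pics/t_stand.png",140,170,80,120,5)
crop(d,"pics/t_tote.png",275,130,175,135,4.5)
s=cams.get_image("scene")
crop(s,"pics/s_stand.png",430,230,60,100,6)
crop(s,"pics/s_tote.png",165,235,190,105,4.2)
import pickle; pickle.dump((d,s),open("im0.pkl","wb"))
E
```

```text
(no output)
```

View pics/t_stand.png

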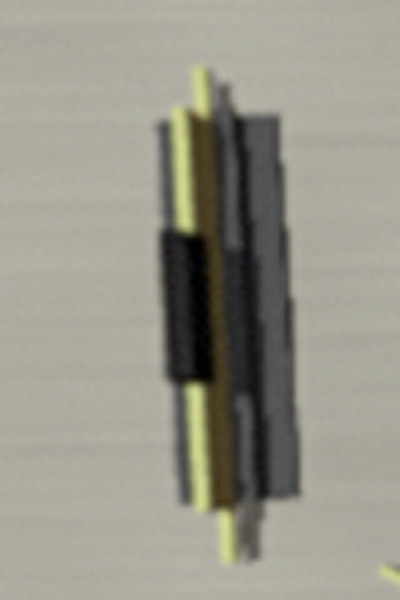

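View pics/t_tote.png

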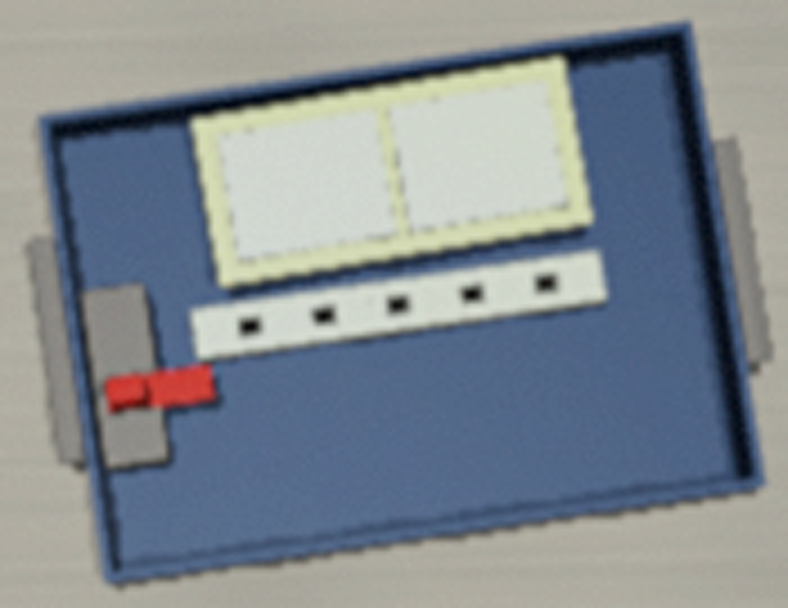

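View pics/s_stand.png

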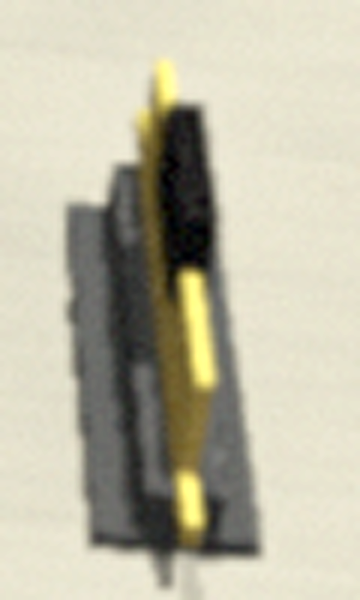

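View pics/s_tote.png

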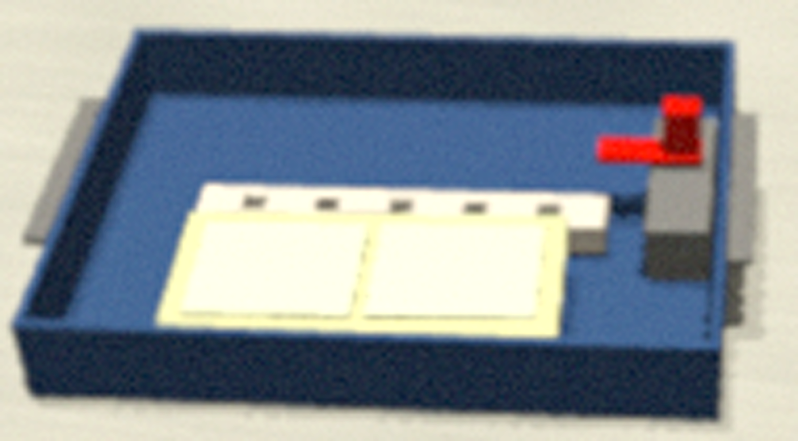

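```bash
cat > fit.py <<'E'
from h import *
import pickle
from scipy.optimize import least_squares
np.set_printoptions(precision=4,suppress=True)
d,s=pickle.load(open("im0.pkl","rb"))
def T(p,L):
    L=np.array(L,float); c,sn=np.cos(p[2]),np.sin(p[2])
    return np.c_[p[0]+c*L[:,0]-sn*L[:,1],p[1]+sn*L[:,0]+c*L[:,1],L[:,2]]
def U(pts,x0,y0,k): return np.array(pts,float)/k+[x0,y0]-.5
def fit(obs,p0):
    f=lambda p:np.concatenate([(pix(c,T(p,L))-uv).ravel() for c,L,uv in obs])
    r=least_squares(f,p0,loss="soft_l1"); print(r.x,np.degrees(r.x[2]),"res",r.fun.reshape(-1,2)); return r.x
if __name__=="__main__":
    rim=[(.125,.175,.05),(.125,-.175,.05),(-.125,-.175,.05),(-.125,.175,.05)]
    to=(d,rim,U([(40,118),(692,25),(765,487),(110,583)],275,130,4.5))
    so=(s,rim,U([(718,347),(14,325),(136,30),(734,43)],165,235,4.2))
    print("tote top");p1=fit([to],[.6,-.07,.14]); print("scene");fit([so],[.6,-.07,.14]); print("both");p=fit([to,so],[.6,-.07,.14])
    sl=onz(d,U([(250,326),(324,315),(399,304),(472,293),(546,283)],275,130,4.5),.026)
    for q in (p1,p):
        c,sn=np.cos(q[2]),np.sin(q[2]); D=sl[:,:2]-q[:2]; print("slots tote",np.c_[D@[c,sn],D@[-sn,c]]*1000)
    sl=onz(s,U([(255,202),(327,204),(401,206),(475,208),(549,210)],165,235,4.2),.026)
    D=sl[:,:2]-p[:2]; print("slots scene",np.c_[D@[c,sn],D@[-sn,c]]*1000)
    kn=onz(d,U([(127,393)],275,130,4.5),.0785);D=kn[:,:2]-p[:2]; print("knob",np.c_[D@[c,sn],D@[-sn,c]]*1000)
    z=.022
    L=[(0,.095,z+.055),(0,-.095,z+.055),(0,.12,z+.013),(0,-.12,z+.013)]
    # top: image up=+x ; strip y end? 
    do=(d,[(.0,.095,z+.055),(0,-.095,z+.055),(0,.12,z+.013),(0,-.12,z+.013),(.007,.035,z+.08),(-.007,.035,z+.08),(.007,-.035,z+.08),(-.007,-.035,z+.08)],
      U([(180,107),(204,510),(203,67),(230,562),(162,230),(206,234),(168,380),(212,383)],140,170,5))
    print("strip"); 
    fit([do],[.55,.3,-1.57])
    print("ends",onz(d,do[2][:4],[.077,.077,.035,.035]))
E
python3 fit.py
```

```text
tote top
[ 0.5932 -0.1223  0.1318] 7.553513299689001 res [[-0.2649 -0.2466]
 [ 0.2949 -0.7581]
 [ 0.8232  0.3599]
 [-0.8758  0.5278]]
scene
[ 0.5966 -0.1227  0.131 ] 7.506886134490446 res [[ 0.6857  0.4549]
 [-1.0364  0.1232]
 [-0.3716 -0.7429]
 [ 0.5275 -0.8651]]
both
[ 0.5944 -0.1227  0.1322] 7.574304681434035 res [[-0.1135 -0.7282]
 [ 0.4269 -1.2884]
 [ 0.9974 -0.1913]
 [-0.6855  0.029 ]
 [ 0.9505 -0.359 ]
 [-0.5584 -0.5174]
 [-0.113  -1.2066]
 [ 0.6214 -1.4446]]
slots tote [[  1.3555  79.9981]
 [  1.4499  40.0125]
 [  1.4777  -0.5102]
 [  1.6717 -40.0022]
 [  1.2675 -79.985 ]]
slots tote [[  0.2256  80.5628]
 [  0.3055  40.5771]
 [  0.3187   0.0545]
 [  0.4983 -39.4376]
 [  0.0795 -79.4203]]
slots scene [[  1.3549 -80.8698]
 [  1.3751 -41.4249]
 [  1.3859  -1.1701]
 [  1.4321  38.8333]
 [  1.5132  78.6135]]
knob [[-30.5272 149.7921]]
strip
[ 0.5152  0.3128 -1.5127] -86.67281441322707 res [[ 0.2271 -0.0664]
 [ 0.0269  0.5439]
 [-0.2666  0.0458]
 [ 0.0114  0.2815]
 [ 5.3241 -0.3604]
 [-9.4955 -0.7109]
 [ 5.8527  0.1883]
 [-8.9874  0.0189]]
ends [[0.6099 0.3189 0.077 ]
 [0.4216 0.3074 0.077 ]
 [0.6351 0.3192 0.035 ]
 [0.396  0.3059 0.035 ]]
```

Request:
carry_out([
  {"offset":[-0.041,-0.021,0],"rot":[0,0,0],"gripper":1},
  {"offset":[-0.041,-0.021,0],"rot":[0,0,0],"gripper":1},
  {"offset":[-0.041,-0.021,0],"rot":[0,0,0],"gripper":1},
  {"offset":[-0.041,-0.021,0],"rot":[0,0,0],"gripper":1},
  {"offset":[-0.041,-0.021,0],"rot":[0,0,0],"gripper":1},
  {"offset":[-0.041,-0.021,0],"rot":[0,0,0],"gripper":1},
  {"offset":[-0.041,-0.021,0],"rot":[0,0,0],"gripper":1},
  {"offset":[-0.041,-0.021,0],"rot":[0,0,0],"gripper":1},
  {"offset":[-0.041,-0.021,0.02],"rot":[0,0,-9.4],"gripper":1},
  {"offset":[0,0,0.02],"rot":[0,0,-9.4],"gripper":1},
], grip_force=40)

```text
time: 1.45
position: [0.4824, 0.3414, 0.1902]
tool_rot: [-0.088, 3.138, -0.003]
ft_force: [-0.2, 1.1, 0.2]
grip_width: 0.997
```

```bash
cat > go.py <<'E'
from h import *; import sys
from scipy.spatial.transform import Rotation as Ro
np.set_printoptions(precision=4,suppress=True)
def st():
    s=ctrl.get_state(); R=Ro.from_rotvec(s["tool_rot"]).as_matrix()
    print("t",round(s["time"],2),"pos",s["position"],"xang %.2f yang %.2f"%(np.degrees(np.arctan2(R[1,0],R[0,0])),np.degrees(np.arctan2(R[1,1],R[0,1]))),"zax",R[:,2],"F",s["ft_force"],"M",s["torque"],"g %.3f"%s["grip_width"],"q7 %.2f"%s["joint_positions"][6])
    return s,R
if __name__=="__main__":
    s,R=st()
    if len(sys.argv)>3:
        t=np.array([float(v) for v in sys.argv[1:4]]); print("tool delta",R.T@(t-s["position"]))
E
python3 go.py 0.5157 0.313 0.071; python3 - <<'E'
from h import *
d=cams.get_image("top");crop(d,"pics/t2.png",120,160,120,140,5)
E
```

```text
t 1.45 pos [0.4824 0.3414 0.1902] xang -176.80 yang 93.20 zax [ 0.0022 -0.0016 -1.    ] F [-0.208   1.09    0.2018] M [0.0914 0.0482 0.041 ] g 0.997 q7 0.99
tool delta [-0.0314 -0.03    0.1193]
```

View pics/t2.png

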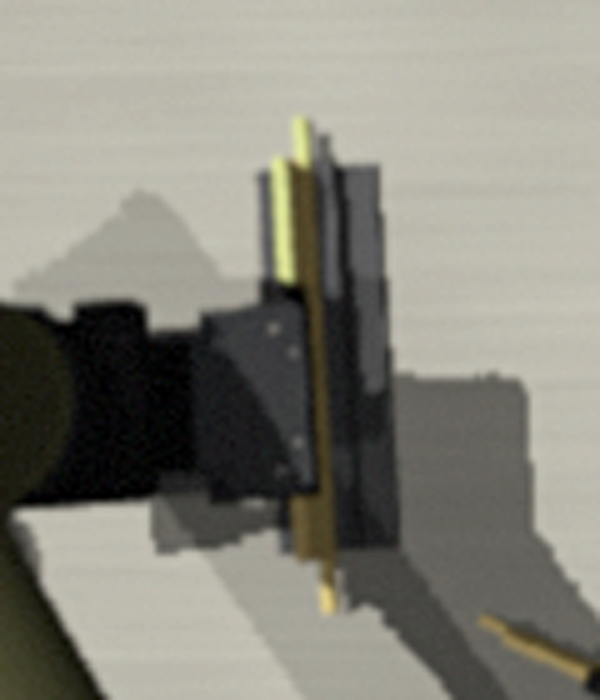

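Request:
carry_out([
  {"offset":[-0.031,-0.03,0.02],"rot":[0,0,0],"gripper":1},
  {"offset":[0,0,0.05],"rot":[0,0,0],"gripper":1},
  {"offset":[0,0,0.049],"rot":[0,0,0],"gripper":0.5},
  {"offset":[0,0,0],"rot":[0,0,0],"gripper":0.3},
  {"offset":[0,0,0],"rot":[0,0,0],"gripper":0.3},
], grip_force=5)

```text
time: 2.12
position: [0.5121, 0.319, 0.0735]
tool_rot: [-0.091, 3.138, 0.002]
ft_force: [0.4, -0.3, -0.3]
grip_width: 0.743
```

```bash
python3 go.py 0.5157 0.313 0.071; python3 - <<'E'
from h import *
d=cams.get_image("scene");crop(d,"pics/s2.png",420,190,100,140,5)
E
```

```text
t 2.12 pos [0.5121 0.319  0.0735] xang -176.67 yang 93.33 zax [ 0.0019  0.0016 -1.    ] F [ 0.4272 -0.258  -0.3417] M [-0.0112  0.0115  0.0075] g 0.743 q7 1.08
tool delta [-0.0033 -0.0062  0.0025]
```

View pics/s2.png

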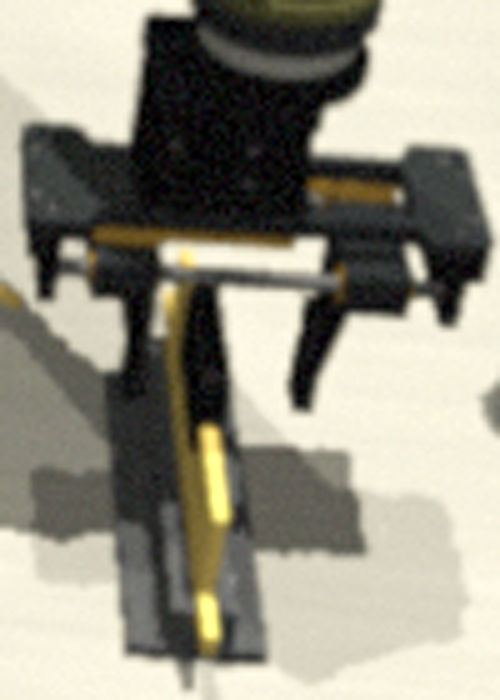

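Request:
carry_out([
  {"offset":[-0.0035,-0.0062,0.0025],"rot":[0,0,0],"gripper":0.3},
  {"offset":[0,0,0],"rot":[0,0,0],"gripper":0.3},
  {"offset":[0,0,0],"rot":[0,0,0],"gripper":0.25},
  {"offset":[0,0,0],"rot":[0,0,0],"gripper":0.25},
  {"offset":[0,0,0],"rot":[0,0,0],"gripper":0.25},
], grip_force=5)

```text
time: 2.8
position: [0.515, 0.312, 0.0691]
tool_rot: [0.092, -3.14, -0.0]
ft_force: [0.2, 0.7, -0.2]
grip_width: 0.259
```

```bash
python3 go.py 0.5157 0.313 0.071; python3 - <<'E'
from h import *
d=cams.get_image("scene");crop(d,"pics/s3.png",420,190,100,140,5)
E
```

```text
t 2.8 pos [0.515  0.312  0.0691] xang -176.64 yang 93.36 zax [-0.      0.0001 -1.    ] F [ 0.2086  0.7465 -0.1892] M [ 0.0082 -0.0268  0.0203] g 0.259 q7 1.09
tool delta [-0.0007  0.001  -0.0019]
```

View pics/s3.png

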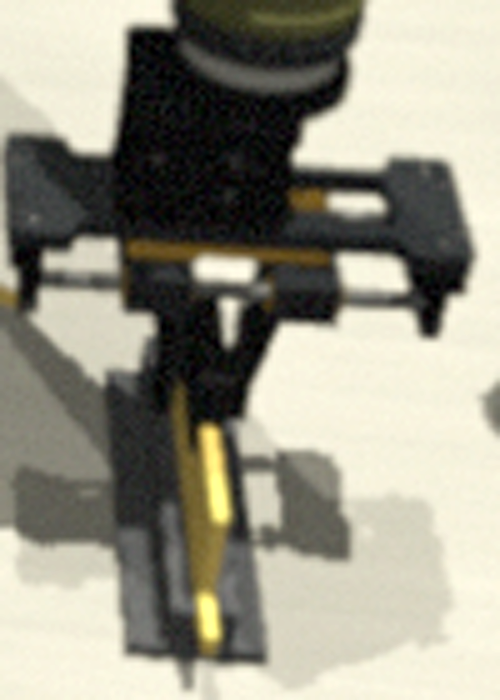

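Request:
carry_out([
  {"offset":[-0.0005,0.001,-0.002],"rot":[0,0,0],"gripper":0.1},
  {"offset":[0,0,0],"rot":[0,0,0],"gripper":0},
  {"offset":[0,0,0],"rot":[0,0,0],"gripper":0},
], grip_force=5)

```text
time: 3.22
position: [0.5157, 0.3132, 0.0714]
tool_rot: [-0.092, 3.14, 0.001]
ft_force: [0.3, 0.6, 2.0]
grip_width: 0.16
```

```bash
python3 go.py 0.5157 0.313 0.071
```

```text
t 3.23 pos [0.5157 0.3132 0.0714] xang -176.65 yang 93.35 zax [ 0.0004  0.0006 -1.    ] F [0.2505 0.6104 2.0222] M [0.119  0.0553 0.0014] g 0.160 q7 1.09
tool delta [ 0.     -0.0002  0.0004]
```

Request:
carry_out([
  {"offset":[0,0,0],"rot":[0,0,0],"gripper":0},
  {"offset":[0,0,0],"rot":[0,0,0],"gripper":0},
  {"offset":[0,0,-0.01],"rot":[0,0,0],"gripper":0},
  {"offset":[0,0,-0.015],"rot":[0,0,0],"gripper":0},
  {"offset":[0,0,-0.03],"rot":[0,0,0],"gripper":0},
  {"offset":[0,0,-0.04],"rot":[0,0,0],"gripper":0},
  {"offset":[0,0,-0.04],"rot":[0,0,0],"gripper":0},
  {"offset":[0,0,0],"rot":[0,0,0],"gripper":0},
  {"offset":[0,0,0],"rot":[0,0,0],"gripper":0},
], grip_force=45)

```text
time: 4.35
position: [0.5152, 0.3126, 0.2059]
tool_rot: [0.091, -3.14, 0.0]
ft_force: [-0.4, -0.5, -2.4]
grip_width: 0.157
```

```bash
python3 go.py 0.5944 -0.1227 0.206; python3 - <<'E'
from h import *
d=cams.get_image("scene");crop(d,"pics/s4.png",420,150,100,180,4)
E
```

```text
t 4.35 pos [0.5152 0.3126 0.2059] xang -176.66 yang 93.34 zax [-0.0005 -0.0003 -1.    ] F [-0.4472 -0.4697 -2.4423] M [0.0466 0.0386 0.0229] g 0.157 q7 1.07
tool delta [-0.0537 -0.4391 -0.    ]
```

View pics/s4.png

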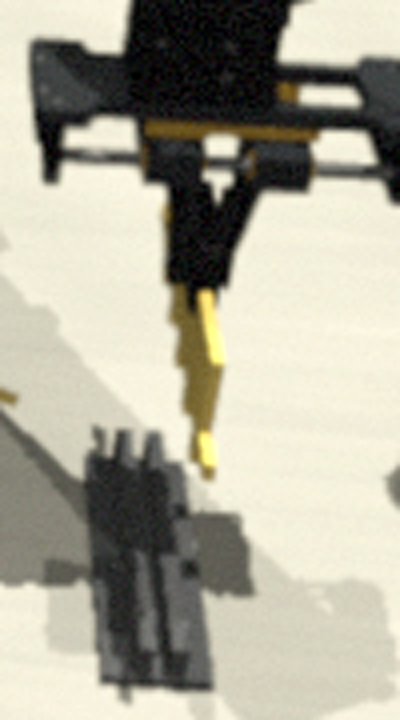

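Request:
carry_out([
  {"offset":[-0.006,-0.049,0],"rot":[0,0,0],"gripper":0},
  {"offset":[-0.006,-0.049,0],"rot":[0,0,0],"gripper":0},
  {"offset":[-0.006,-0.049,0],"rot":[0,0,0],"gripper":0},
  {"offset":[-0.006,-0.049,0],"rot":[0,0,0],"gripper":0},
  {"offset":[-0.006,-0.049,0],"rot":[0,0,0],"gripper":0},
  {"offset":[-0.006,-0.049,0],"rot":[0,0,0],"gripper":0},
  {"offset":[-0.006,-0.049,0],"rot":[0,0,0],"gripper":0},
  {"offset":[-0.006,-0.049,0],"rot":[0,0,0],"gripper":0},
  {"offset":[-0.006,-0.047,0],"rot":[0,0,0],"gripper":0},
  {"offset":[0,0,0],"rot":[0,0,9.5],"gripper":0},
])

```text
time: 5.65
position: [0.5935, -0.1285, 0.2045]
tool_rot: [-0.188, -3.133, 0.005]
ft_force: [0.4, 0.5, -1.6]
grip_width: 0.159
```

Request:
carry_out([
  {"offset":[0,0,0],"rot":[0,0,9.5],"gripper":0},
  {"offset":[0,0,0],"rot":[0,0,9.5],"gripper":0},
  {"offset":[0,0,0],"rot":[0,0,9.5],"gripper":0},
  {"offset":[0,0,0],"rot":[0,0,9.5],"gripper":0},
  {"offset":[0,0,0],"rot":[0,0,9.5],"gripper":0},
  {"offset":[0,0,0],"rot":[0,0,9.5],"gripper":0},
  {"offset":[0,0,0],"rot":[0,0,9.5],"gripper":0},
  {"offset":[0,0,0],"rot":[0,0,9.5],"gripper":0},
  {"offset":[0,0,0],"rot":[0,0,0],"gripper":0},
])

```text
time: 6.78
position: [0.5942, -0.122, 0.2046]
tool_rot: [-2.061, -2.369, 0.003]
ft_force: [-0.9, 0.0, -1.3]
grip_width: 0.157
```

```bash
python3 go.py 0.5944 -0.1227 0.206; cat >> fit.py <<'E'
    print("world mid slots top",onz(d,U([(250,326),(324,315),(399,304),(472,293),(546,283)],275,130,4.5),.027).mean(0),"scene",onz(s,U([(255,202),(327,204),(401,206),(475,208),(549,210)],165,235,4.2),.027).mean(0))
E
python3 fit.py | tail -1; python3 - <<'E'
from h import *
d=cams.get_image("scene");crop(d,"pics/s5.png",165,150,190,190,4)
d=cams.get_image("top");crop(d,"pics/t5.png",275,130,175,135,4.5)
E
```

```text
t 6.78 pos [ 0.5942 -0.122   0.2046] xang 97.95 yang 7.95 zax [-0.0027 -0.0001 -1.    ] F [-0.905   0.0416 -1.2889] M [-0.0534  0.039   0.034 ] g 0.157 q7 0.44
tool delta [-0.0007  0.0001 -0.0014]
world mid slots top [ 0.5945 -0.1221  0.027 ] scene [ 0.5971 -0.1233  0.027 ]
```

View pics/s5.png

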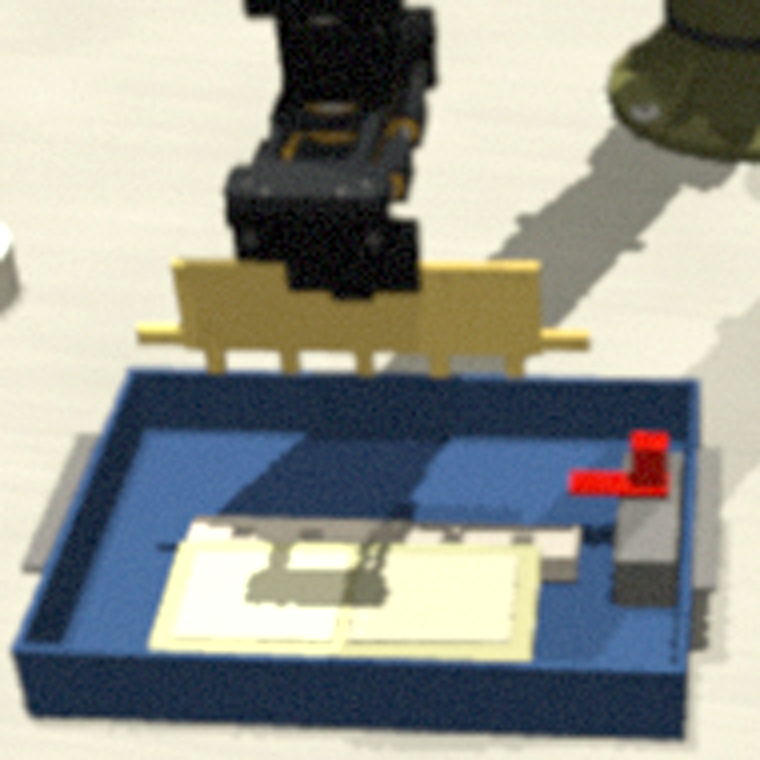

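View pics/t5.png

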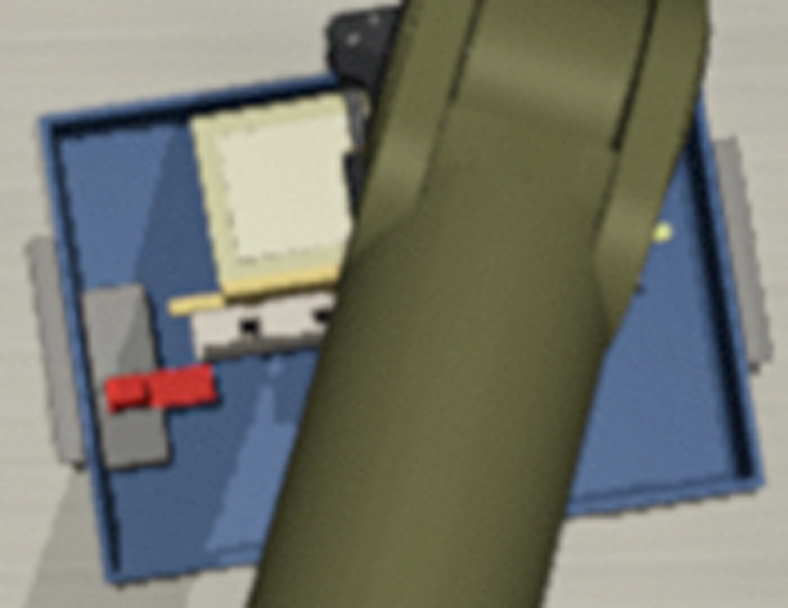

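Request:
carry_out([
  {"offset":[-0.0007,0.0012,0.03],"rot":[0,0,0.3],"gripper":0},
  {"offset":[0,0,0.03],"rot":[0,0,0],"gripper":0},
  {"offset":[0,0,0.03],"rot":[0,0,0],"gripper":0},
  {"offset":[0,0,0.0145],"rot":[0,0,0],"gripper":0},
  {"offset":[0,0,0],"rot":[0,0,0],"gripper":0},
  {"offset":[0,0,0],"rot":[0,0,0],"gripper":0},
])

```text
time: 7.62
position: [0.5972, -0.1231, 0.1028]
tool_rot: [2.069, 2.362, 0.002]
ft_force: [0.2, 0.1, -0.9]
grip_width: 0.154
```

```bash
python3 go.py 0.5955 -0.1225 0.1; python3 - <<'E'
from h import *
import pickle
d=cams.get_image("scene");crop(d,"pics/s6.png",180,200,160,130,5)
t=cams.get_image("top");crop(t,"pics/t6.png",275,130,175,135,4.5); pickle.dump((t,d),open("im6.pkl","wb"))
E
```

```text
t 7.62 pos [ 0.5972 -0.1231  0.1028] xang 97.56 yang 7.56 zax [ 0.002  -0.0002 -1.    ] F [ 0.1807  0.1133 -0.8515] M [-0.1323  0.0619  0.0033] g 0.154 q7 0.49
tool delta [ 0.0008 -0.0016  0.0028]
```

View pics/s6.png

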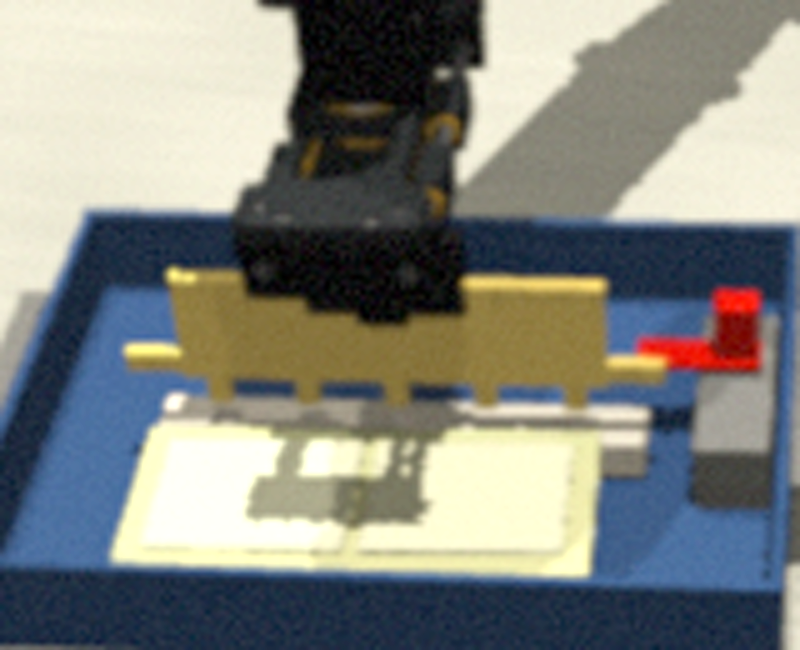

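View pics/t6.png

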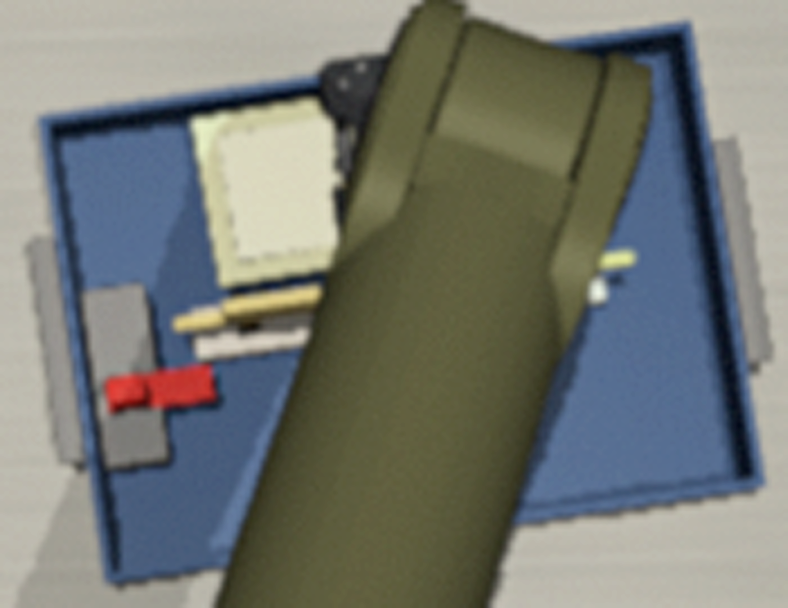

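```bash
cat > m6.py <<'E'
from h import *; from fit import U; import pickle
np.set_printoptions(precision=4,suppress=True)
t,d=pickle.load(open("im6.pkl","rb"))
z=.0538
a=onz(t,U([(174,324),(635,258)],275,130,4.5),z+.013); print("top ears",a,a.mean(0),np.linalg.norm(a[0]-a[1]),np.degrees(np.arctan2(*(a[0]-a[1])[[1,0]])))
a=onz(d,U([(124,349),(666,366)],180,200,5),z+.013); print("scene ears",a,a.mean(0),np.linalg.norm(a[0]-a[1]),np.degrees(np.arctan2(*(a[0]-a[1])[[1,0]])))
a=onz(d,U([(167,269),(608,279)],180,200,5),z+.055); print("scene plate top",a,a.mean(0),np.linalg.norm(a[0]-a[1]))
a=onz(d,U([(219,401),(308,403),(397,404),(486,406),(576,407)],180,200,5),z-.014); print("teeth",a,a.mean(0))
E
python3 m6.py
```

```text
top ears [[ 0.581  -0.0027  0.0668]
 [ 0.6121 -0.242   0.0668]] [ 0.5965 -0.1223  0.0668] 0.24132836207299957 97.40587906987193
scene ears [[ 0.6159 -0.2431  0.0668]
 [ 0.5866 -0.0033  0.0668]] [ 0.6013 -0.1232  0.0668] 0.2415765341965033 -83.02194051246174
scene plate top [[ 0.6083 -0.2193  0.1088]
 [ 0.5831 -0.0283  0.1088]] [ 0.5957 -0.1238  0.1088] 0.1927435330362611
teeth [[ 0.6128 -0.2032  0.0398]
 [ 0.6072 -0.1631  0.0398]
 [ 0.601  -0.1235  0.0398]
 [ 0.5955 -0.0839  0.0398]
 [ 0.5894 -0.0442  0.0398]] [ 0.6012 -0.1236  0.0398]
```

Request:
carry_out([
  {"offset":[0.0005,-0.0018,0.003],"rot":[0,0,0],"gripper":0},
  {"offset":[0,0,0.003],"rot":[0,0,0],"gripper":0},
  {"offset":[0,0,0.003],"rot":[0,0,0],"gripper":0},
  {"offset":[0,0,0],"rot":[0,0,0],"gripper":0},
  {"offset":[0,0,0],"rot":[0,0,0],"gripper":0},
])

```text
time: 8.35
position: [0.5945, -0.1225, 0.0925]
tool_rot: [-2.071, -2.363, 0.0]
ft_force: [-0.7, 0.1, -1.7]
grip_width: 0.159
```

```bash
python3 go.py 0.5954 -0.1228 0.09
```

```text
t 8.35 pos [ 0.5945 -0.1225  0.0925] xang 97.54 yang 7.54 zax [-0. -0. -1.] F [-0.6547  0.1163 -1.6829] M [-0.0667  0.0539 -0.0197] g 0.159 q7 0.49
tool delta [-0.0004  0.0009  0.0025]
```

Request:
carry_out([
  {"offset":[0,0.0005,0.0015],"rot":[0,0,0],"gripper":0},
  {"offset":[0,0,0.0015],"rot":[0,0,0],"gripper":0},
  {"offset":[0,0,0.001],"rot":[0,0,0],"gripper":0},
  {"offset":[0,0,0],"rot":[0,0,0],"gripper":0},
  {"offset":[0,0,0],"rot":[0,0,0],"gripper":0},
])

```text
time: 8.98
position: [0.595, -0.1224, 0.0886]
tool_rot: [2.071, 2.363, 0.0]
ft_force: [0.8, -0.6, -1.7]
grip_width: 0.154
```

```bash
python3 go.py 0.5954 -0.1228 0.09
```

```text
t 8.97 pos [ 0.595  -0.1224  0.0886] xang 97.54 yang 7.54 zax [ 0.0001  0.0001 -1.    ] F [ 0.8045 -0.623  -1.7238] M [-0.1269  0.0366 -0.0054] g 0.154 q7 0.49
tool delta [-0.0004  0.0003 -0.0014]
```

Request:
carry_out([
  {"offset":[0,0,0.001],"rot":[0,0,0],"gripper":0},
  {"offset":[0,0,0.001],"rot":[0,0,0],"gripper":0},
  {"offset":[0,0,0],"rot":[0,0,0],"gripper":0},
  {"offset":[0,0,0],"rot":[0,0,0],"gripper":0},
])

```text
time: 9.48
position: [0.595, -0.1224, 0.0866]
tool_rot: [-2.071, -2.363, -0.0]
ft_force: [-0.2, -0.3, -2.3]
grip_width: 0.158
```

```bash
python3 go.py 0.5954 -0.1228 0.09
```

```text
t 9.47 pos [ 0.595  -0.1224  0.0866] xang 97.54 yang 7.54 zax [ 0.  0. -1.] F [-0.1891 -0.3001 -2.2967] M [-0.1105  0.0952  0.029 ] g 0.158 q7 0.49
tool delta [-0.0004  0.0004 -0.0034]
```

Request:
carry_out([
  {"offset":[0,0,0.0015],"rot":[0,0,0],"gripper":0},
  {"offset":[0,0,0.0015],"rot":[0,0,0],"gripper":0},
  {"offset":[0,0,0.001],"rot":[0,0,0],"gripper":0},
  {"offset":[0,0,0],"rot":[0,0,0],"gripper":0},
  {"offset":[0,0,0],"rot":[0,0,0],"gripper":0},
])

```text
time: 10.1
position: [0.595, -0.1224, 0.0826]
tool_rot: [2.071, 2.363, 0.0]
ft_force: [-0.4, 0.3, -1.3]
grip_width: 0.156
```

```bash
python3 go.py 0.595 -0.1224 0.076
```

```text
t 10.1 pos [ 0.595  -0.1224  0.0826] xang 97.54 yang 7.54 zax [ 0.0001  0.0001 -1.    ] F [-0.3815  0.2934 -1.252 ] M [-0.0929 -0.0115 -0.0137] g 0.156 q7 0.50
tool delta [ 0.     -0.      0.0066]
```

Request:
carry_out([
  {"offset":[0,0,0.0015],"rot":[0,0,0],"gripper":0},
  {"offset":[0,0,0.0015],"rot":[0,0,0],"gripper":0},
  {"offset":[0,0,0.0015],"rot":[0,0,0],"gripper":0},
  {"offset":[0,0,0.001],"rot":[0,0,0],"gripper":0},
  {"offset":[0,0,0],"rot":[0,0,0],"gripper":0},
  {"offset":[0,0,0],"rot":[0,0,0],"gripper":0},
])

```text
time: 10.85
position: [0.595, -0.1225, 0.0771]
tool_rot: [2.071, 2.363, 0.0]
ft_force: [-0.3, 0.3, -1.9]
grip_width: 0.158
```

```bash
python3 go.py 0.595 -0.1224 0.076;python3 - <<'E'
from h import *
d=cams.get_image("scene");crop(d,"pics/s7.png",180,200,160,130,5)
E
```

```text
t 10.85 pos [ 0.595  -0.1225  0.0771] xang 97.54 yang 7.54 zax [ 0.0001  0.     -1.    ] F [-0.3415  0.3003 -1.8618] M [-0.0853  0.0349  0.0908] g 0.158 q7 0.50
tool delta [0.0001 0.     0.0011]
```

View pics/s7.png

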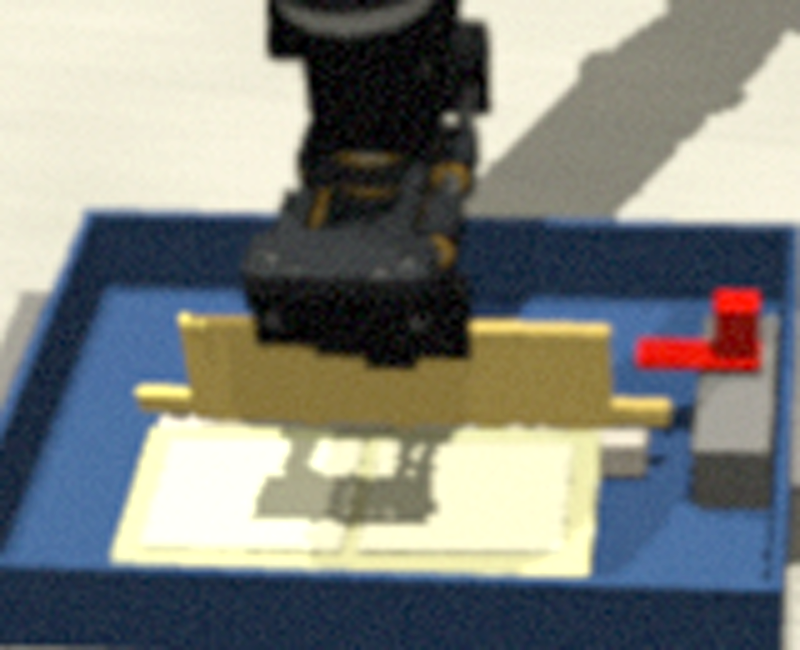

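Request:
carry_out([
  {"offset":[0,0,0.001],"rot":[0,0,0],"gripper":0},
  {"offset":[0,0,0.0005],"rot":[0,0,0],"gripper":0},
  {"offset":[0,0,0],"rot":[0,0,0],"gripper":0},
  {"offset":[0,0,0],"rot":[0,0,0],"gripper":0},
])

```text
time: 11.4
position: [0.5952, -0.1224, 0.0759]
tool_rot: [2.07, 2.363, 0.001]
ft_force: [0.0, 0.4, 1.3]
grip_width: 0.157
```

```bash
python3 go.py 0.595 -0.1224 0.076
```

```text
t 11.4 pos [ 0.5952 -0.1224  0.0759] xang 97.54 yang 7.54 zax [ 0.0005  0.0001 -1.    ] F [0.0368 0.3771 1.2705] M [-0.058   0.191   0.0067] g 0.157 q7 0.50
tool delta [ 0.0001 -0.0002 -0.0001]
```

Request:
carry_out([
  {"offset":[0,0,0.0007],"rot":[0,0,0],"gripper":0},
  {"offset":[0,0,0],"rot":[0,0,0],"gripper":0},
  {"offset":[0,0,0],"rot":[0,0,0],"gripper":0},
])

```text
time: 11.78
position: [0.5951, -0.1225, 0.0752]
tool_rot: [2.07, 2.363, 0.001]
ft_force: [-1.5, 1.0, 5.8]
grip_width: 0.16
```

```bash
python3 go.py 0.595 -0.1224 0.076
```

```text
t 11.78 pos [ 0.5951 -0.1225  0.0752] xang 97.54 yang 7.54 zax [ 0.0004  0.0001 -1.    ] F [-1.4542  1.0002  5.7858] M [ 0.0425  0.4799 -0.0152] g 0.160 q7 0.50
tool delta [ 0.0001 -0.0001 -0.0008]
```

Request:
carry_out([
  {"offset":[0,0,-0.0005],"rot":[0,0,0],"gripper":0},
  {"offset":[0,0,0],"rot":[0,0,0],"gripper":0.4},
  {"offset":[0,0,0],"rot":[0,0,0],"gripper":0.4},
  {"offset":[0,0,0],"rot":[0,0,0],"gripper":0.4},
  {"offset":[0,0,0],"rot":[0,0,0],"gripper":0.4},
], grip_force=5)

```text
time: 12.4
position: [0.5949, -0.1224, 0.0752]
tool_rot: [-2.07, -2.363, 0.0]
ft_force: [-0.2, 0.0, -0.8]
grip_width: 0.391
```

```bash
python3 go.py 0.595 -0.1224 0.076
```

```text
t 12.4 pos [ 0.5949 -0.1224  0.0752] xang 97.54 yang 7.54 zax [-0.0001  0.     -1.    ] F [-0.1833  0.0182 -0.8199] M [-0.0717  0.0491 -0.0599] g 0.391 q7 0.50
tool delta [-0.      0.0001 -0.0008]
```

Request:
carry_out([
  {"offset":[0,0,-0.03],"rot":[0,0,0],"gripper":0.4},
  {"offset":[0,0,-0.045],"rot":[0,0,0],"gripper":0.4},
  {"offset":[0.06,0,0],"rot":[0,0,0],"gripper":0.4},
  {"offset":[0.06,0,0],"rot":[0,0,0],"gripper":0.4},
  {"offset":[0.028,-0.03,0],"rot":[0,0,0],"gripper":0.4},
  {"offset":[0,0,0],"rot":[0,0,0],"gripper":0.4},
  {"offset":[0,0,0],"rot":[0,0,0],"gripper":0.4},
])

```text
time: 13.28
position: [0.5464, 0.0196, 0.1507]
tool_rot: [2.071, 2.361, 0.001]
ft_force: [0.9, -0.1, 0.1]
grip_width: 0.399
```

```bash
python3 - <<'E'
from h import *
from fit import U
import pickle
d,s=pickle.load(open("im0.pkl","rb"))
print("knob top",onz(d,U([(127,393)],275,130,4.5),.0785),"scene",onz(s,U([(682,106)],165,235,4.2),.0785))
d=cams.get_image("scene");crop(d,"pics/s8.png",180,200,160,130,5)
t=cams.get_image("top");crop(t,"pics/t8.png",275,130,175,135,4.5); pickle.dump((t,d),open("im8.pkl","wb"))
E
python3 go.py
```

```text
knob top [[0.5444 0.0217 0.0785]] scene [[0.5511 0.0218 0.0785]]
t 13.38 pos [0.5466 0.0188 0.1506] xang 97.41 yang 7.41 zax [ 0.001  -0.0006 -1.    ] F [-0.1103 -0.0637 -0.0607] M [-0.0985  0.0632  0.0716] g 0.397 q7 0.14
```

View pics/s8.png

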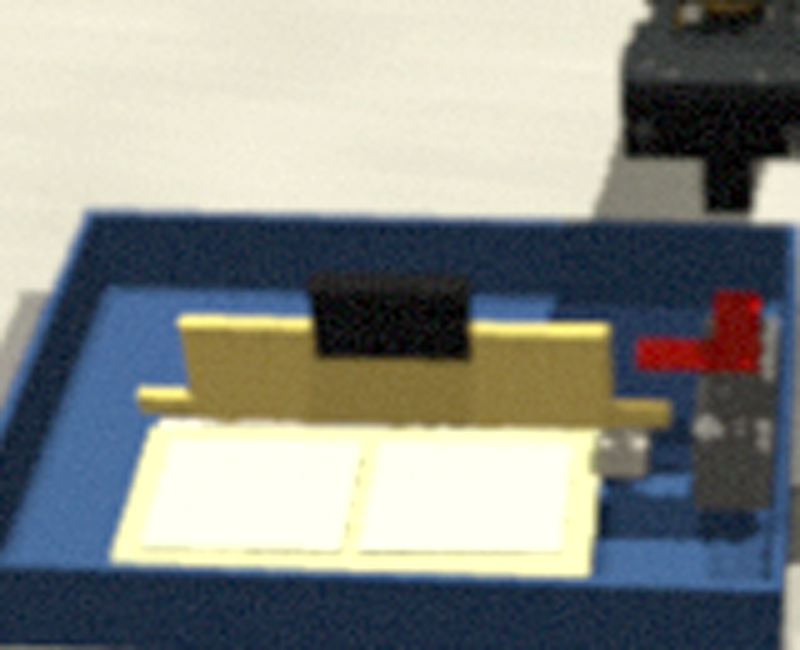

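View pics/t8.png

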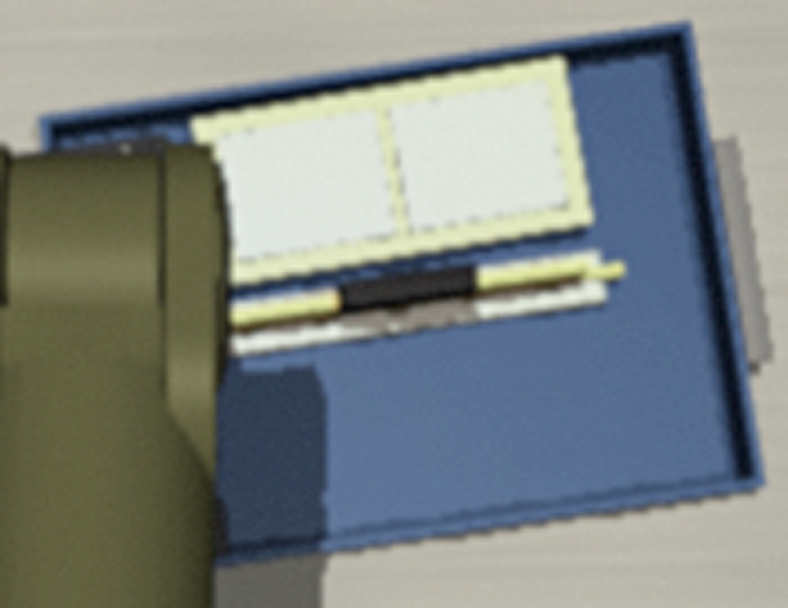

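Request:
carry_out([
  {"offset":[0.003,0,0.03],"rot":[0,0,0],"gripper":0.45},
  {"offset":[0,0,0.03],"rot":[0,0,0],"gripper":0.45},
  {"offset":[0,0,0.015],"rot":[0,0,0],"gripper":0.45},
  {"offset":[0,0,0.009],"rot":[0,0,0],"gripper":0.45},
  {"offset":[0,0,0],"rot":[0,0,0],"gripper":0.45},
])

```text
time: 14.0
position: [0.5456, 0.0229, 0.0663]
tool_rot: [2.071, 2.362, -0.001]
ft_force: [0.5, 0.6, 0.1]
grip_width: 0.452
```

```bash
python3 go.py .547 .0217 .066; python3 - <<'E'
from h import *
d=cams.get_image("scene");crop(d,"pics/s9.png",280,210,80,110,5)
E
```

```text
t 14.0 pos [0.5456 0.0229 0.0663] xang 97.50 yang 7.50 zax [-0.0002 -0.0004 -1.    ] F [0.541  0.6218 0.1475] M [-0.0807  0.0819 -0.0146] g 0.452 q7 0.19
tool delta [-0.0014  0.0012  0.0003]
```

View pics/s9.png

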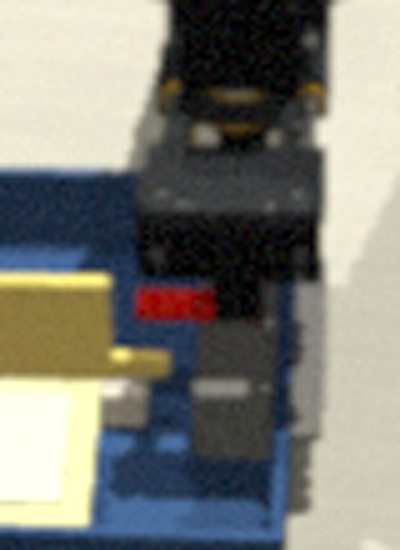

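Request:
carry_out([
  {"offset":[0,0,0],"rot":[0,0,0],"gripper":0.1},
  {"offset":[0,0,0],"rot":[0,0,0],"gripper":0.1},
  {"offset":[0,0,0],"rot":[0,0,0],"gripper":0.1},
  {"offset":[0,0,0],"rot":[0,0,0],"gripper":0.1},
  {"offset":[0,0,0],"rot":[0,0,0],"gripper":0.1},
], grip_force=8)

```text
time: 14.68
position: [0.546, 0.0235, 0.0667]
tool_rot: [2.07, 2.362, 0.002]
ft_force: [1.1, 0.1, 0.9]
grip_width: 0.158
```

```bash
python3 go.py .547 .0217 .066
```

```text
t 14.68 pos [0.546  0.0235 0.0667] xang 97.55 yang 7.55 zax [ 0.0012  0.0003 -1.    ] F [1.0995 0.089  0.9417] M [-0.0142 -0.2219  0.001 ] g 0.158 q7 0.19
tool delta [-0.0019  0.0008  0.0007]
```

Request:
carry_out([
  {"offset":[0,0.004,0],"rot":[0,0,0],"gripper":0.1},
  {"offset":[0,0.005,0],"rot":[0,0,0],"gripper":0.1},
  {"offset":[0,0.005,0],"rot":[0,0,0],"gripper":0.1},
  {"offset":[0,0.005,0],"rot":[0,0,0],"gripper":0.1},
  {"offset":[0,0.005,0],"rot":[0,0,0],"gripper":0.1},
  {"offset":[0,0,0],"rot":[0,0,0],"gripper":0.1},
])

```text
time: 15.42
position: [0.5703, 0.0267, 0.0667]
tool_rot: [2.07, 2.362, 0.002]
ft_force: [0.7, 0.4, 3.2]
grip_width: 0.162
```

```bash
python3 go.py .575 .0275 .066
```

```text
t 15.43 pos [0.5703 0.0267 0.0667] xang 97.55 yang 7.55 zax [ 0.0016  0.0001 -1.    ] F [0.6526 0.3725 3.2057] M [ 0.0233 -0.0592  0.0121] g 0.162 q7 0.21
tool delta [0.0002 0.0047 0.0007]
```

Request:
carry_out([
  {"offset":[0,0.002,0],"rot":[0,0,0],"gripper":0.1},
  {"offset":[0,0.0015,0],"rot":[0,0,0],"gripper":0.1},
  {"offset":[0,0.001,0],"rot":[0,0,0],"gripper":0.1},
  {"offset":[0,0,0],"rot":[0,0,0],"gripper":0.1},
])

```text
time: 15.92
position: [0.5739, 0.0272, 0.0667]
tool_rot: [-2.07, -2.363, -0.001]
ft_force: [-0.8, 1.2, 5.5]
grip_width: 0.16
```

```bash
python3 go.py .575 .0275 .066
```

```text
t 15.93 pos [0.5739 0.0272 0.0667] xang 97.54 yang 7.54 zax [ 0.0002  0.0003 -1.    ] F [-0.779   1.2239  5.4764] M [ 0.0355  0.2635 -0.0119] g 0.160 q7 0.21
tool delta [0.0002 0.0012 0.0007]
```

Request:
carry_out([
  {"offset":[0,0.001,0],"rot":[0,0,0],"gripper":0.1},
  {"offset":[0,0.001,0],"rot":[0,0,0],"gripper":0.1},
  {"offset":[0,0,0],"rot":[0,0,0],"gripper":0.1},
])

```text
time: 16.3
position: [0.5751, 0.0274, 0.0666]
tool_rot: [-2.07, -2.362, 0.001]
ft_force: [-2.4, -0.0, 7.9]
grip_width: 0.163
```

```bash
python3 go.py .575 .0275 .066
```

```text
t 16.3 pos [0.5751 0.0274 0.0666] xang 97.54 yang 7.54 zax [-0.0014  0.0004 -1.    ] F [-2.414  -0.0341  7.8831] M [-0.0618  0.7036 -0.0629] g 0.163 q7 0.21
tool delta [ 0.0002 -0.0001  0.0006]
```

Request:
carry_out([
  {"offset":[0,0.001,0],"rot":[0,0,0],"gripper":0.1},
  {"offset":[0,0.001,0],"rot":[0,0,0],"gripper":0.1},
  {"offset":[0,0,0],"rot":[0,0,0],"gripper":0.1},
])

```text
time: 16.68
position: [0.5753, 0.0274, 0.0665]
tool_rot: [-2.068, -2.359, 0.005]
ft_force: [-8.2, 0.6, 10.7]
grip_width: 0.161
```

```bash
python3 go.py .575 .0275 .066;python3 - <<'E'
from h import *
d=cams.get_image("scene");crop(d,"pics/s10.png",250,210,110,110,5)
E
```

```text
t 16.68 pos [0.5753 0.0274 0.0665] xang 97.53 yang 7.53 zax [-0.0055  0.0004 -1.    ] F [-8.1674  0.6467 10.7361] M [-0.1393  1.7886 -0.0314] g 0.161 q7 0.21
tool delta [ 0.0001 -0.0003  0.0005]
```

View pics/s10.png

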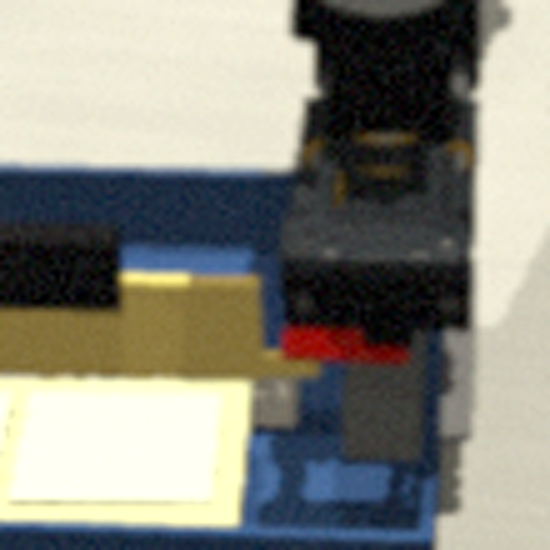

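Request:
carry_out([
  {"offset":[0,-0.001,0],"rot":[0,0,0],"gripper":0.4},
  {"offset":[0,0,0],"rot":[0,0,0],"gripper":0.4},
  {"offset":[0,0,0],"rot":[0,0,0],"gripper":0.4},
  {"offset":[0,0,0],"rot":[0,0,0],"gripper":0.4},
])

```text
time: 17.23
position: [0.5767, 0.0275, 0.0662]
tool_rot: [2.07, 2.363, -0.0]
ft_force: [0.4, -0.3, 0.2]
grip_width: 0.393
```

```bash
python3 go.py .575 .0275 .066
```

```text
t 17.23 pos [0.5767 0.0275 0.0662] xang 97.55 yang 7.55 zax [-0.0001 -0.0001 -1.    ] F [ 0.4497 -0.3424  0.2151] M [-0.1004  0.0085  0.0376] g 0.393 q7 0.21
tool delta [ 0.0003 -0.0016  0.0002]
```

Now I'll rise straight up and retreat toward world +y, over the empty table.

Request:
carry_out([
  {"offset":[0,0,-0.03],"rot":[0,0,0],"gripper":0.4},
  {"offset":[0,0,-0.05],"rot":[0,0,0],"gripper":0.4},
  {"offset":[0,0,-0.05],"rot":[0,0,0],"gripper":0.4},
  {"offset":[0.06,0,0],"rot":[0,0,0],"gripper":0.4},
  {"offset":[0.06,0,0],"rot":[0,0,0],"gripper":0.4},
  {"offset":[0.06,0,0],"rot":[0,0,0],"gripper":0.4},
  {"offset":[0.04,0,0],"rot":[0,0,0],"gripper":0.4},
  {"offset":[0,0,0],"rot":[0,0,0],"gripper":0.4},
  {"offset":[0,0,0],"rot":[0,0,0],"gripper":0.4},
])

```text
time: 18.35
position: [0.5481, 0.2444, 0.1963]
tool_rot: [2.071, 2.361, -0.001]
ft_force: [-0.5, -0.6, 0.1]
grip_width: 0.398
```

```bash
python3 go.py; python3 - <<'E'
from h import *
import pickle
d=cams.get_image("scene");crop(d,"pics/s11.png",165,220,190,120,4)
t=cams.get_image("top");crop(t,"pics/t11.png",275,130,175,135,4.5);cv2.imwrite("pics/t11f.png",t["img"][:,:,::-1]); pickle.dump((t,d),open("im11.pkl","wb"))
E
```

```text
t 18.35 pos [0.5481 0.2444 0.1963] xang 97.50 yang 7.50 zax [ 0.0002 -0.0011 -1.    ] F [-0.5017 -0.641   0.0858] M [-0.1079  0.0172  0.0814] g 0.398 q7 -0.24
```

View pics/s11.png

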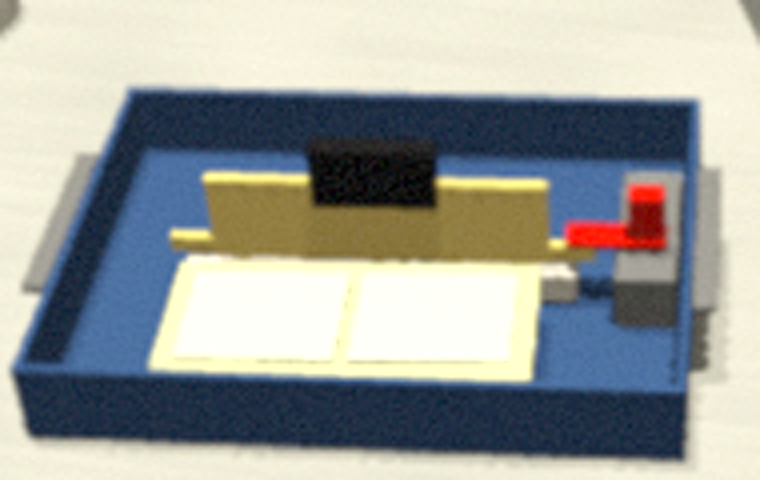

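View pics/t11.png

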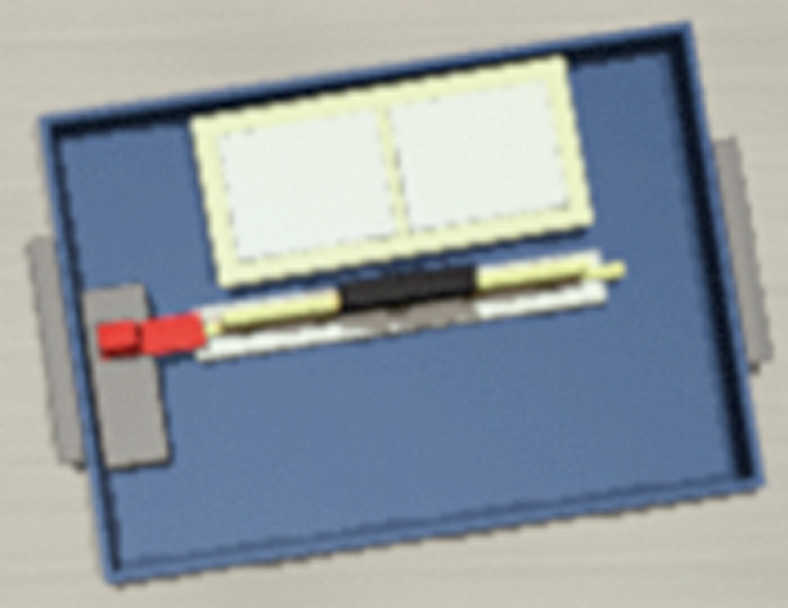

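The top view shows the red tongue lying over the ear at (200,330), with the strip seated along the rail. The scene view shows it upright with no teeth visible. The tray is where it started, so I'm handing in.

```bash
python3 - <<'E'
from h import *
from fit import U; import pickle
t,d=pickle.load(open("im11.pkl","rb"))
k=onz(t,U([(119,339)],275,130,4.5),.0785)[0,:2]-[.5945,-.1221]; c,s=np.cos(.132),np.sin(.132); print("knob tote x,y mm",1000*(c*k[0]+s*k[1]),1000*(c*k[1]-s*k[0]))
print(workorder.close_job())
E
```

```text
knob tote x,y mm -2.5819235942614696 149.2648614051354
the job is handed in; nothing more can be done
None
```

The strip is fully home in the rail and the red latch is closed over its end ear. I handed the job in at about 18.5 s, with the gripper well clear.

- **Strip:** I gripped it by the handle and lifted it straight out of the stand. All five teeth went into their slots on the first try, with no side-to-side search. The first contact force came at the fully-home height, within about 0.5 mm. A light press then rose at about 6 N per mm, matching the rail's rubber pads, and I let go at about 6 N.
- **Latch:** I slid it until it stopped moving at about 8 N. The gripper's position there puts its travel at about 36 mm, the end stop.
- **Last pictures:** The strip stands upright with no teeth visible, the tongue lies over the ear, and the meal tray has not moved. I did not go near the jar or the label roll, but I did not measure them again afterwards.
- **Disagreement:** The final top picture put the knob about 2.6 mm short of full travel. That is about one pixel, close to the 2 mm calibration error. I trusted the felt stop and the arm's own reading over it. The two cameras also differed by 2 to 7 mm in x on some points.

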